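# Build the sediment sieve stack on the shaker

### The arm

A 7-joint arm with a two-finger parallel gripper is mounted at the origin on the work surface. World frame = base frame: x ahead of the robot, y to its left, z up, the work surface at z = 0. Lengths are in m, angles in rad, forces in N, time in s.
With the tool pointing down it reaches from about 0.4 to 0.875 m from the base axis. Payload 19.3 kg.
Tool frame: the origin (TCP) lies on the centre line of the jaws, within the pads' length; the fingertips stand 25 mm ahead of it and the grasp point (between the pads) lies 6 mm ahead of it (tips_ahead is the distance from the TCP to the fingertips, in m); z points along the fingers, y is the direction in which the jaws open and shut (so a half turn about z gives the same grasp; the last joint's range is limited). The gripper opens to 85 mm and grips with 20 to 120 N. Pads are 22 mm wide; open, the fingers measure 114 mm over their backs; the gripper's body (76 mm by 85 mm) begins 54 mm behind the grasp point. The pads swing forward as they close: fully open they stand 13 mm farther back than shut.
Start: joints at [1.142, 0.521, -0.036, 1.599, 0.021, 1.021, -0.113], TCP at [0.219, -0.585, 0.256] pointing down, gripper open.
Joint ranges: [-2.91, 2.91], [-0.3, 2.13], [-1.5, 1.42], [0.17, 2.43], [-1.26, 4.41], [0.16, 1.93], [-2.52, 2.52]. Speed limits (rad/s): [1.89, 1.89, 2.39, 2.39, 3.01, 3.01, 3.01].

### API

Orientations are given as [roll, pitch, yaw] about the fixed x, y, z axes, in that order (R = Rz(yaw) Ry(pitch) Rx(roll)).
In Python, from workcell import observe, grab_frame, job_done, outline_of, tips_ahead gives the robot as it stands. The module is installed in compiled form; this text tells all that it offers.
- The arm moves only by the tool move_arm, never from a script. Its argument "motion" is a list of rows, each a list of 2 entries, a list of its own where there are three numbers: the shift along the world's x, y, z in mm, then the turn, a rotation vector about the world's x, y, z in rad. A call has 1 to 12 rows; each row is the pose to reach, as a shift and turn from the pose commanded when the call began; what a row does not reach only later rows make up. A row lasts 1/8 s, in which the tool goes at most 62.5 mm and 10.7 degrees, less where a joint would pass 70% of its speed; a pose out of reach is approached as far as the arm can. A call with a gripper value outside its range is refused whole. "jaw" is the finger opening in mm, from 0 to 85.4, set as the call begins (left out, the last holds). The fingers move at their own pace and stop on an object; "grip_force" is the grip in N (left out, the last holds). Time passes only in rows, so rows that repeat a pose let the fingers close. It gives the time, the measured TCP pose, the force and the opening at its end, in the units of the state.
- observe(): the state, without advancing time (a new reading comes with each control period).
- grab_frame(name): name is "scene" or "top" or "wrist"; returns a dict with "frame" (400x640x3 uint8, red, green, blue), "fx", "fy", "cx", "cy" (pixels), "T" (4x4, takes a point from camera to world coordinates); the wrist camera has in their place "mount" (4x4, takes a point from camera to tool coordinates, whose origin is the TCP and whose axes are the flange's). Camera axes: x right, y down, z forward; pixel columns grow to the right and rows downward; lengths in m; the calibration is good to about 2 mm. A picture is of the moment at which its call begins: read the wrist's pose just before it. There is no depth.
- job_done(): hands the job in, once; it reports no verdict.
Trained networks look in the newest picture that a camera, given by its name, has taken for a name from the list of things; names that differ only in an ending like _2 or _b are one class to them, and where a whole thing is asked for, a point or a joint stands for the part that bears it (a point fixed in the world has none). Each returns a list of dicts, best first, with "score" (0 to 1); they miss things now and then, are a little off and sometimes report something else, mostly with a low value. They report only what shows in the picture. A call takes as long as a camera call.
- outline_of(label, camera): "pixels" (400x640 bool, what is visible of it) and "pixel" ([column, row] in pixels, amid what is visible of it).
The state is a dict: "clock": time; "qpos": joint angles; "qd": joint speeds; "joint_efforts": joint torques, N m; "position": TCP position; "tool_rot": TCP orientation; "force": force on the tool from outside, world axes, zero at the start; "moment": the same for the moment, N m; "grip_width": finger opening in m.
Only numpy, scipy, OpenCV 4.12 (cv2) and the standard library are available. Lean on these libraries where they do the work, as an engineer would, in place of code of your own. Each camera call takes 0.05 s, during which the arm holds its last target.

### The job

Build the sieve stack in the middle of the shaker's round rubber pad, from the bottom up: the closed pan first, then the fine-mesh sieve, then the coarse-mesh sieve, then the knobbed lid. Seat each part fully and level in the one below, leave the stack standing free, and do not shift or tip the two crucibles standing among the parts.

Things in the scene. Friction and masses are not known exactly. Their poses are not given: they have to be found in the camera images.
- pan: Receiver pan: the lowest steel cup, 28 mm tall, smooth plain closed floor 3 mm thick, flat underside, no skirt. Outside diameter 58 mm, mouth 52 mm inside; grip across it from above. Origin: centre of underside, z up. 100 g.
- fine_sieve: Fine-mesh sieve: steel cup 36 mm tall, dense dark-grey mesh (3.5 mm grid). Outside diameter 58 mm, mouth 52 mm inside; grip across it from above. Origin: centre of underside, z up. Foot: skirt 8 mm tall, 48 mm across (42 at the bottom), drops into the mouth of the part below until the 58 mm shoulder rests on its rim; seated, its origin is 20 mm above the pan's. 120 g.
- coarse_sieve: Coarse-mesh sieve: tallest steel cup, 54 mm, wide mesh (10.5 mm grid, dark gaps). Outside diameter 58 mm, mouth 52 mm inside; grip across it from above. Origin: centre of underside, z up. Foot: skirt 8 mm tall, 48 mm across (42 at the bottom), drops into the mouth of the part below until the 58 mm shoulder rests on its rim; seated, its origin is 28 mm above the fine sieve's. 120 g.
- lid: Lid: steel disc 58 mm across, 6 mm thick, with an upright black knob (18 mm diameter, 25 mm tall) to grip from above; 39 mm tall in all. Origin: centre of underside, z up. Foot: skirt 8 mm tall, 48 mm across (42 at the bottom), drops into the mouth of the part below until the 58 mm shoulder rests on its rim; seated, its origin is 46 mm above the coarse sieve's. 80 g.
- pad (a point): Centre of the top of the shaker's black rubber pad, 80 mm in diameter, 40 mm above the bench; the pad lies on a 116 mm round aluminium plate over a white square box 140 mm wide and 28 mm tall that is fixed to the bench, turned by its yaw, and does not move or run. Axes: z up.
- crucible_a: White porcelain crucible, tapering cup 56 mm across the rim, 44 mm tall, standing among the sieve parts; may lie in any of their places; a bystander, not to be moved. Origin: centre of its underside.
- crucible_b: White porcelain crucible, the same as crucible_a; a bystander, not to be moved. Origin: centre of its underside.

How it is judged:
On the way, in this order (a step that is already met when the one before it is completed fails the run):
1. the pan stands flat on the pad, released (horizontal distance between pan and pad below 0.012 m and z of pan in the frame of pad between -0.003 and 0.003 m and angle between pan's own z axis and vertical below 0.06 rad and contact force between the fingers and pan below 0.05 N and linear speed of pan below 0.02 m/s and angular speed of pan below 0.2 rad/s), for 0.2 s.
2. the fine sieve is seated in the pan, released (horizontal distance between pan and pad below 0.012 m and z of pan in the frame of pad between -0.003 and 0.003 m and angle between each of pan, fine_sieve's own z axis and vertical below 0.06 rad and horizontal distance between fine_sieve and pan below 0.0045 m and z of fine_sieve in the frame of pan between 0.017 and 0.0225 m and contact force between the fingers and fine_sieve below 0.05 N and linear speed of fine_sieve below 0.02 m/s and angular speed of fine_sieve below 0.2 rad/s), for 0.2 s.
3. the coarse sieve is seated in the fine sieve, released (horizontal distance between pan and pad below 0.012 m and z of pan in the frame of pad between -0.003 and 0.003 m and angle between each of pan, fine_sieve, coarse_sieve's own z axis and vertical below 0.06 rad and horizontal distance between fine_sieve and pan below 0.0045 m and z of fine_sieve in the frame of pan between 0.017 and 0.0225 m and horizontal distance between coarse_sieve and fine_sieve below 0.0045 m and z of coarse_sieve in the frame of fine_sieve between 0.025 and 0.0305 m and contact force between the fingers and coarse_sieve below 0.05 N and linear speed of coarse_sieve below 0.02 m/s and angular speed of coarse_sieve below 0.2 rad/s), for 0.2 s.
4. the lid is seated in the coarse sieve, released (horizontal distance between pan and pad below 0.012 m and z of pan in the frame of pad between -0.003 and 0.003 m and angle between each of pan, fine_sieve, coarse_sieve, lid's own z axis and vertical below 0.06 rad and horizontal distance between fine_sieve and pan below 0.0045 m and z of fine_sieve in the frame of pan between 0.017 and 0.0225 m and horizontal distance between coarse_sieve and fine_sieve below 0.0045 m and z of coarse_sieve in the frame of fine_sieve between 0.025 and 0.0305 m and horizontal distance between lid and coarse_sieve below 0.0045 m and z of lid in the frame of coarse_sieve between 0.043 and 0.0485 m and contact force between the fingers and lid below 0.05 N and linear speed of lid below 0.02 m/s and angular speed of lid below 0.2 rad/s), for 0.2 s.
At the end, for the whole second after the job is handed in: Pan flat on the pad, centred within 12 mm; fine sieve seated in the pan, coarse sieve in the fine, lid in the coarse: each within 4.5 mm of the axis of the part below, at its seated height (+2.5, -3 mm), upright within 0.06 rad; all four released and at rest (all of step 4 and contact force between the fingers and pan below 0.05 N and linear speed of each of pan, fine_sieve, coarse_sieve below 0.02 m/s and angular speed of each of pan, fine_sieve, coarse_sieve below 0.2 rad/s and contact force between the fingers and fine_sieve below 0.05 N and contact force between the fingers and coarse_sieve below 0.05 N); the robot touches nothing.
It fails at once if a crucible is moved by more than 25 mm (distance of crucible_a from where it was at the start of the episode above 0.025 m).
It fails at once if a crucible is moved by more than 25 mm (distance of crucible_b from where it was at the start of the episode above 0.025 m).
It also fails if it takes over 120 s, if anything falls off the work surface, if the arm or the gripper's body presses on something with over 40 N, if the wrist force passes 120 N, or if a joint passes its speed limit or range.

## Working session

There is one attempt and no reset: what is moved stays moved. The work goes in short steps, Python scripts to look and compute and a tool call to move; the robot and the scene stay as the last step left them, time stands still between calls to the robot, and variables do not carry over. Pictures are saved under pics/ and viewed, and the job is handed in when it is done.

Besides the shell and the picture viewer there is one more tool, called as name([rows], argument=value, ...), one row to a line, values as JSON. move_arm: Moves the arm, as the interface text tells. Its arguments: {"type":"object","properties":{"motion":{"type":"array"},"jaw":{"type":"number"},"grip_force":{"type":"number"}},"required":["motion"]}

```bash
mkdir -p pics; cat > h.py <<'E'
import numpy as np, cv2
from workcell import observe, grab_frame, job_done, outline_of, tips_ahead
def save(name,fr): cv2.imwrite('pics/'+name+'.png', cv2.cvtColor(fr,cv2.COLOR_RGB2BGR))
def ray(f,px,z,T=None):
    T=f['T'] if T is None else T; T=np.array(T)
    d=T[:3,:3]@np.array([(px[0]-f['cx'])/f['fx'],(px[1]-f['cy'])/f['fy'],1]); o=T[:3,3]
    return o+d*(z-o[2])/d[2]
def proj(f,p,T=None):
    T=np.array(f['T'] if T is None else T); c=np.linalg.inv(T)@np.append(p,1)
    return np.array([f['fx']*c[0]/c[2]+f['cx'],f['fy']*c[1]/c[2]+f['cy']])
E
python3 - <<'E'
from h import *
s=observe();print(s['clock'],s['position'],s['tool_rot'],s['force'],s['grip_width'],tips_ahead)
for n in ['top','scene']:
    f=grab_frame(n); save(n+'0',f['frame']); print(n,f['fx'],np.round(f['T'],3).tolist())
    for l in ['pan','fine_sieve','coarse_sieve','lid','pad','crucible_a']:
        for r in outline_of(l,n)[:3]:
            m=r['pixels'];ys,xs=np.nonzero(m)
            print(l,round(r['score'],2),r['pixel'],xs.min(),xs.max(),ys.min(),ys.max(),m.sum())
print(observe()['clock'])
E
```

```text
0.0 [ 0.21932382 -0.58492822  0.25571339] [-3.14044635e+00  8.72988932e-05  3.58780564e-01] [ 0.11170779 -0.36117104  0.56844848] 0.0853206050768942 0.025
top 403.94304575087847 [[-0.018, -0.981, 0.194, 0.349], [-0.999, 0.024, 0.026, -0.014], [-0.03, -0.193, -0.981, 1.06], [0.0, 0.0, 0.0, 1.0]]
pan 0.82 [202.4, 185.7] 192 215 176 199 448
fine_sieve 0.73 [455.3, 193.5] 442 466 182 205 464
coarse_sieve 0.58 [289.8, 245.3] 277 301 232 255 488
lid 0.68 [366.1, 250.1] 353 375 240 262 409
pad 0.9 [354.0, 174.1] 325 381 144 202 2802
crucible_a 0.89 [234.9, 257.1] 227 246 243 262 316
crucible_a 0.87 [432.4, 236.9] 420 442 228 249 397
scene 463.5118967398701 [[0.022, 0.521, -0.853, 1.388], [0.999, 0.008, 0.031, -0.028], [0.023, -0.853, -0.521, 0.594], [0.0, 0.0, 0.0, 1.0]]
pan 0.7 [477.6, 246.3] 464 491 231 257 601
pan 0.22 [208.4, 197.5] 196 221 187 212 507
fine_sieve 0.94 [168.1, 229.5] 150 180 217 243 651
coarse_sieve 0.98 [359.6, 201.2] 349 373 184 213 642
lid 0.59 [283.8, 254.6] 251 324 226 280 3605
lid 0.52 [282.3, 199.1] 271 292 190 208 292
pad 0.8 [286.3, 253.2] 251 325 226 280 3644
crucible_a 0.88 [211.0, 196.2] 197 221 186 212 510
crucible_a 0.56 [417.3, 194.5] 404 427 183 206 448
0.7
```

View pictures.

View pics/top0.png

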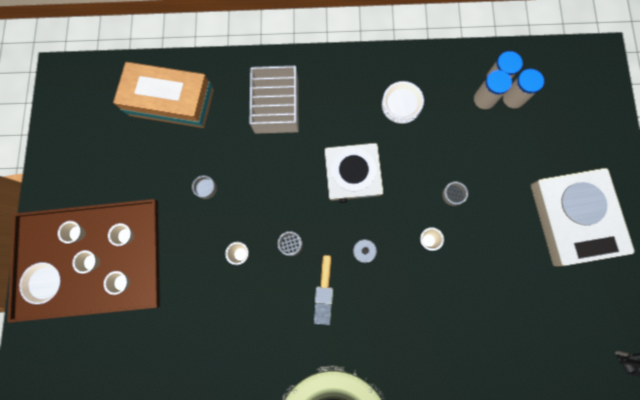

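View pics/scene0.png

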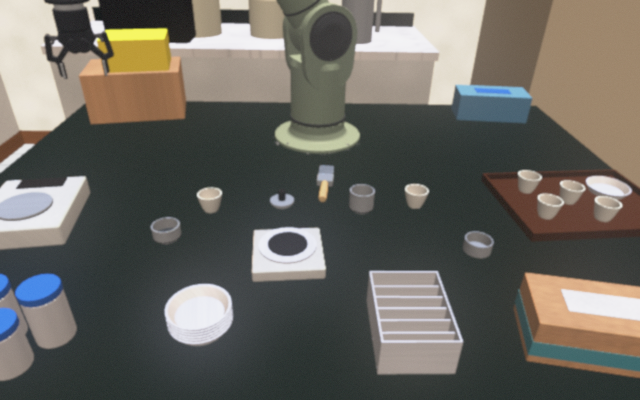

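```bash
python3 - <<'E'
from h import *
f=grab_frame('top');g=grab_frame('scene')
def cen(m):
    c,_=cv2.findContours(m.astype(np.uint8),cv2.RETR_EXTERNAL,cv2.CHAIN_APPROX_NONE);c=max(c,key=cv2.contourArea)
    return cv2.minEnclosingCircle(c)
H=dict(pan=.02,fine_sieve=.025,coarse_sieve=.04,lid=.014,pad=.04,crucible_a=.035)
for l in H:
  for r in outline_of(l,'top')[:2]:
    (c,rad)=cen(r['pixels']); print(l,'top',np.round(ray(f,c,H[l]),3),round(rad,1))
print(f['cx'],f['cy'])
w=grab_frame('wrist');save('w0',w['frame']);print(np.round(w['mount'],3).tolist(),w['fx'])
# circle of black pad
im=f['frame'].astype(int)[140:205,322:385]
m=((im.sum(2)<120)).astype(np.uint8); 
n,lab,st,ce=cv2.connectedComponentsWithStats(m)
for i in range(1,n):
    if st[i,4]>100:print(st[i],ce[i]+[322,140],ray(f,ce[i]+[322,140],.04))
E
```

```text
pan top [0.601 0.331 0.02 ] 12.2
fine_sieve top [ 0.564 -0.327  0.025] 12.5
coarse_sieve top [0.444 0.102 0.04 ] 12.3
lid top [ 0.424 -0.09   0.014] 11.1
pad top [ 0.629 -0.067  0.04 ] 36.2
crucible_a top [0.423 0.236 0.035] 11.4
crucible_a top [ 0.45  -0.258  0.035] 11.1
322.97946476173456 201.38162160322833
[[-0.001, -0.951, -0.308, 0.08], [1.0, -0.001, 0.001, 0.0], [-0.001, -0.308, 0.951, -0.117], [0.0, 0.0, 0.0, 1.0]] 282.3368228405525
```

View pics/w0.png

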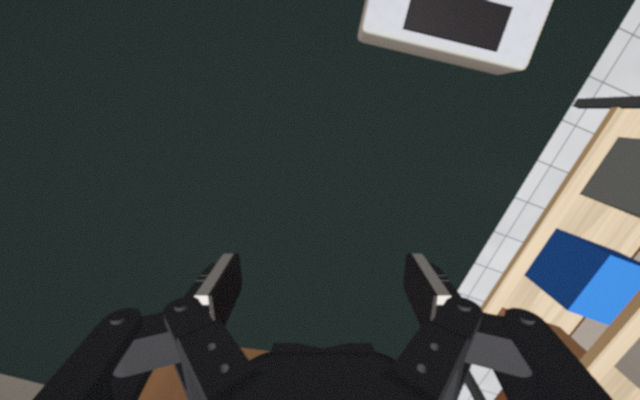

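move_arm([
  [[400,518,64],[0,0,-0.359]],
  [[400,518,64],[0,0,-0.359]],
  [[400,518,64],[0,0,-0.359]],
  [[400,518,64],[0,0,-0.359]],
  [[400,518,64],[0,0,-0.359]],
  [[400,518,64],[0,0,-0.359]],
  [[400,518,64],[0,0,-0.359]],
  [[400,518,64],[0,0,-0.359]],
  [[400,518,64],[0,0,-0.359]],
  [[400,518,64],[0,0,-0.359]],
  [[400,518,64],[0,0,-0.359]],
  [[400,518,64],[0,0,-0.359]],
])

```text
clock: 2.65
position: [0.6204, -0.0644, 0.32]
tool_rot: [-3.141, -0.0, 0.004]
force: [-0.2, -0.1, -0.9]
grip_width: 0.0855
```

```bash
cat >> h.py <<'E'
from scipy.spatial.transform import Rotation as R
def wrist():
    s=observe(); w=grab_frame('wrist'); T=np.eye(4); T[:3,:3]=R.from_euler('xyz',s['tool_rot']).as_matrix(); T[:3,3]=s['position']
    w['T']=T@np.array(w['mount']); return s,w
def ell(m):
    c,_=cv2.findContours(m.astype(np.uint8),cv2.RETR_EXTERNAL,cv2.CHAIN_APPROX_NONE);c=max(c,key=cv2.contourArea)
    return c[:,0,:]
def circ(w,c,z):  # contour px -> plane z, fit circle
    P=np.array([ray(w,p+0.0,z)[:2] for p in c]); A=np.c_[2*P,np.ones(len(P))]
    x=np.linalg.lstsq(A,(P**2).sum(1),rcond=None)[0]; r=np.sqrt(x[2]+x[0]**2+x[1]**2)
    return x[:2],r,np.std(np.linalg.norm(P-x[:2],axis=1))
E
python3 - <<'E'
from h import *
s,w=wrist(); save('w1',w['frame']); print(s['position'],s['tool_rot'],s['clock'])
u=proj(w,[.629,-.067,.04]).astype(int);print(u)
im=w['frame'].astype(int).sum(2)
print(im[u[1],::20])
for th in (90,150,200,250):
    n,lab,st,ce=cv2.connectedComponentsWithStats((im<th).astype(np.uint8))
    i=lab[u[1],u[0]]; 
    if i==0: print('none',th); continue
    print(th,st[i],ce[i],circ(w,ell(lab==i),.04))
E
```

```text
[ 0.62042135 -0.06443675  0.31998164] [-3.14056641e+00 -9.48141361e-06  3.51255020e-03] 2.65
[324 162]
[147 162 439 516 235 148 152 151 130 143 136 144 169 174 629 294 189 198
 685 177 181 155 143 141 142 146 129 140 153 140 132 141]
none 90
none 150
200 [301 157  50  24 757] [324.46367239 168.99735799] (array([ 0.62482987, -0.06767272]), np.float64(0.024848195736492173), np.float64(0.007930846611000382))
250 [ 300  147   52   35 1334] [325.18890555 163.64617691] (array([ 0.62984812, -0.06864385]), np.float64(0.03006652500986837), np.float64(0.0068842277179200885))
```

View pics/w1.png

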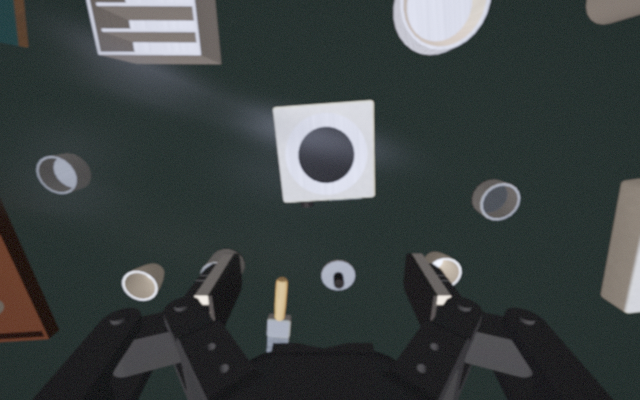

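```bash
python3 - <<'E'
from h import *
s,w=wrist()
im=cv2.GaussianBlur(w['frame'],(3,3),0).astype(int).sum(2)
for th in (300,350,400,450):
    n,lab,st,ce=cv2.connectedComponentsWithStats((im<th).astype(np.uint8))
    i=lab[154,326]; print(th,st[i],ce[i],circ(w,ell(lab==i),.04))
for l,z in dict(pan=.028,fine_sieve=.036).items():
  for r in outline_of(l,'wrist')[:2]:
    print(l,r['score'],r['pixel'],circ(w,ell(r['pixels']),z))
E
```

```text
300 [ 298  128   53   53 2168] [324.40313653 154.56688192] (array([ 0.63789326, -0.06975635]), np.float64(0.03574384382016264), np.float64(0.002792232185027192))
350 [ 297  127   54   55 2305] [324.00694143 153.9197397 ] (array([ 0.63940194, -0.06890033]), np.float64(0.0373598933073958), np.float64(0.0004411430682338121))
400 [ 297  127   55   55 2368] [324.02913851 153.83868243] (array([ 0.63946906, -0.06894654]), np.float64(0.03787050347154869), np.float64(0.0003669465855126363))
450 [ 297  126   55   56 2425] [323.99216495 153.70721649] (array([ 0.63962331, -0.06890604]), np.float64(0.038319094849036284), np.float64(0.0003626356082831205))
pan 0.97 [62.1, 174.1] (array([0.61016034, 0.3183433 ]), np.float64(0.0349304275299302), np.float64(0.004366667570463843))
fine_sieve 0.72 [493.2, 196.7] (array([ 0.57432512, -0.32191062]), np.float64(0.0335058126850421), np.float64(0.00305828079493207))
fine_sieve 0.19 [59.0, 173.0] (array([0.61177282, 0.31066031]), np.float64(0.033668927452046166), np.float64(0.0042369909971407))
```

move_arm([
  [[-17,397,-80],[0,0,0]],
  [[-17,397,-80],[0,0,0]],
  [[-17,397,-80],[0,0,0]],
  [[-17,397,-80],[0,0,0]],
  [[-17,397,-80],[0,0,0]],
  [[-17,397,-80],[0,0,0]],
  [[-17,397,-80],[0,0,0]],
  [[-17,397,-80],[0,0,0]],
  [[-17,397,-80],[0,0,0]],
])

```text
clock: 3.98
position: [0.6031, 0.328, 0.2405]
tool_rot: [3.141, -0.0, -0.002]
force: [0.2, -0.3, 0.2]
grip_width: 0.0853
```

```bash
cat >> h.py <<'E'
def rimfit(w,guess,z,r=.029,tol=.012):
    """fit outer rim circle of known z: maximise radial edge gradient"""
    g=cv2.GaussianBlur(cv2.cvtColor(w['frame'],cv2.COLOR_RGB2GRAY),(3,3),0).astype(np.float32)
    a=np.linspace(0,2*np.pi,90,endpoint=False)
    def samp(c,rr):
        p=np.array([proj(w,[c[0]+rr*np.cos(t),c[1]+rr*np.sin(t),z]) for t in a]).astype(np.float32)
        return cv2.remap(g,p[:,0].reshape(1,-1),p[:,1].reshape(1,-1),cv2.INTER_LINEAR)[0]
    def sc(c): 
        d=samp(c,r-.0012)-samp(c,r+.0012); return np.clip(d,-20,60).mean()
    best=max(((sc((guess[0]+i,guess[1]+j)),guess[0]+i,guess[1]+j) for i in np.arange(-tol,tol+1e-9,.001) for j in np.arange(-tol,tol+1e-9,.001)))
    return np.round(best,4)
E
python3 - <<'E'
from h import *
s,w=wrist(); save('w2',w['frame']); print(s['position'],s['tool_rot'],s['clock'])
rs=outline_of('pan','wrist')
for r in rs[:2]: print(r['score'],r['pixel'],circ(w,ell(r['pixels']),.028))
c=circ(w,ell(rs[0]['pixels']),.028)[0]
for rr in (.029,.026): print(rimfit(w,c,.028,rr))
E
```

```text
[0.60306742 0.32801113 0.24052062] [ 3.14081195e+00 -4.88881643e-04 -1.95470097e-03] 3.975
0.57 [318.8, 174.0] (array([0.6093132 , 0.33077285]), np.float64(0.029381960412981606), np.float64(0.0008182142434698975))
[59.9081  0.6073  0.3308]
[38.8794  0.6143  0.3308]
```

View pics/w2.png

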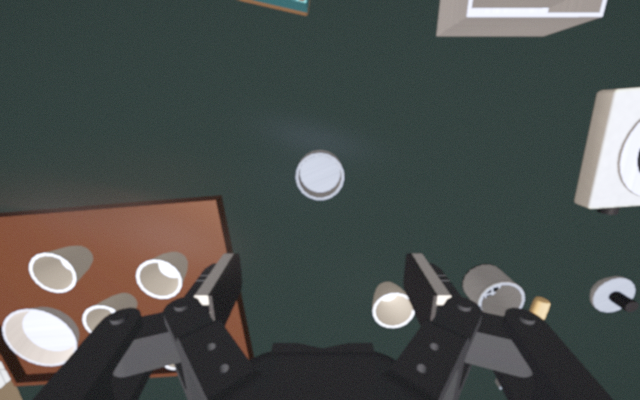

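move_arm([
  [[4,3,-60],[0,0,0]],
  [[4,3,-110],[0,0,0]],
  [[4,3,-110],[0,0,0]],
])

```text
clock: 4.45
position: [0.6053, 0.3307, 0.1275]
tool_rot: [3.138, 0.005, -0.001]
force: [-0.3, 0.2, 0.2]
grip_width: 0.0853
```

```bash
cat > look.py <<'E'
import sys
from h import *
l,z,n=sys.argv[1],float(sys.argv[2]),sys.argv[3]; z0=float(sys.argv[4]) if len(sys.argv)>4 else 0
s,w=wrist(); save(n,w['frame']); print(np.round(s['position'],4),np.round(s['tool_rot'],4),s['clock'],np.round(s['force'],1))
rs=outline_of(l,'wrist')
for r in rs[:2]: print(round(r['score'],2),r['pixel'],circ(w,ell(r['pixels']),z))
if rs:
    c=circ(w,ell(rs[0]['pixels']),z)[0]
    for rr in (.029,.026): print(rr,rimfit(w,c,z,rr))
E
python3 look.py pan .028 w3
```

```text
[0.6053 0.3307 0.1275] [ 3.1384e+00  4.7000e-03 -1.4000e-03] 4.45 [-0.3  0.2  0.2]
0.79 [320.1, 206.5] (array([0.60974833, 0.33133592]), np.float64(0.02926291699778475), np.float64(0.0013115026285182429))
0.029 [60.      0.6067  0.3323]
0.026 [35.1168  0.6167  0.3313]
```

View pics/w3.png

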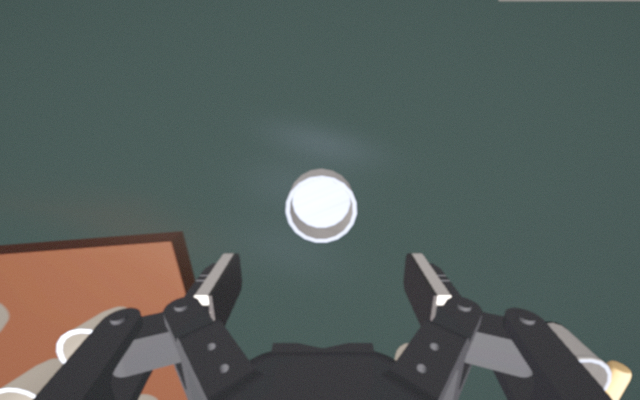

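move_arm([
  [[1,-1,-50],[0,0,0]],
  [[1,-1,-80],[0,0,0]],
  [[1,-1,-97],[0,0,0]],
  [[1,-1,-99],[0,0,0]],
  [[1,-1,-99],[0,0,0]],
])

```text
clock: 5.18
position: [0.6083, 0.3323, 0.033]
tool_rot: [-3.14, -0.002, -0.0]
force: [0.3, 0.1, 0.2]
grip_width: 0.0855
```

move_arm([
  [[0,0,0],[0,0,0]],
  [[0,0,0],[0,0,0]],
  [[0,0,0],[0,0,0]],
  [[0,0,0],[0,0,0]],
  [[0,0,0],[0,0,0]],
  [[0,0,0],[0,0,0]],
], jaw=40, grip_force=30)

```text
clock: 5.92
position: [0.6079, 0.3321, 0.0327]
tool_rot: [-3.141, -0.001, -0.0]
force: [-3.6, -1.4, 12.3]
grip_width: 0.0573
```

```bash
python3 look.py pan .028 w4
```

```text
[0.6079 0.3321 0.0327] [-3.1409e+00 -1.1000e-03 -4.0000e-04] 5.925 [-3.6 -1.4 12.3]
```

View pics/w4.png

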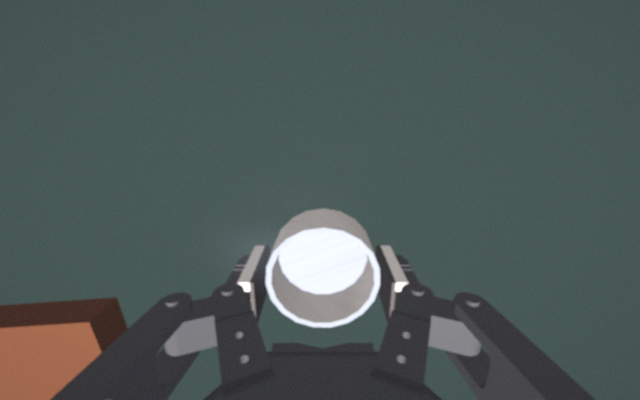

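move_arm([
  [[0,0,20],[0,0,0]],
  [[0,0,70],[0,0,0]],
  [[0,0,120],[0,0,0]],
  [[0,0,120],[0,0,0]],
])

```text
clock: 6.52
position: [0.6093, 0.3328, 0.157]
tool_rot: [-3.138, -0.006, -0.0]
force: [0.3, -0.3, -1.7]
grip_width: 0.0568
```

```bash
python3 - <<'E'
from h import *
s,w=wrist(); save('w5',w['frame']); p=s['position']; print(p,s['tool_rot'],s['clock'],s['force'],s['grip_width'])
for dz in (-.009,-.006,-.003,0): print(dz,rimfit(w,p[:2],p[2]+dz)-[0,p[0],p[1]])
E
```

```text
[0.60927695 0.33283647 0.15695953] [-3.13770933e+00 -6.38374899e-03 -4.97289302e-04] 6.525 [ 0.34470487 -0.30177829 -1.69286661] 0.05684102615175361
-0.009 [ 5.99829000e+01 -2.97694695e-03 -3.64691884e-05]
-0.006 [ 6.00000000e+01 -9.76946953e-04 -3.64691884e-05]
-0.003 [ 6.00000000e+01  2.30530465e-05 -3.64691884e-05]
0 [ 4.61359000e+01  2.02305305e-03 -3.64691884e-05]
```

View pics/w5.png

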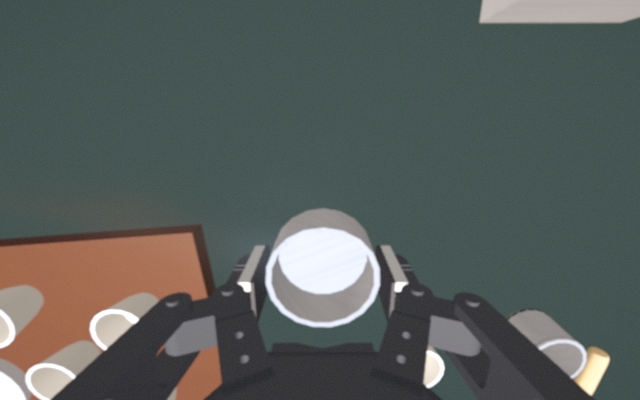

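move_arm([
  [[32,-401,0],[0,0,0]],
  [[32,-401,0],[0,0,0]],
  [[32,-401,0],[0,0,0]],
  [[32,-401,0],[0,0,0]],
  [[32,-401,0],[0,0,0]],
  [[32,-401,0],[0,0,0]],
  [[32,-401,0],[0,0,0]],
  [[32,-401,0],[0,0,0]],
  [[32,-401,0],[0,0,0]],
  [[32,-401,-40],[0,0,0]],
  [[32,-401,-60],[0,0,0]],
  [[32,-401,-60],[0,0,0]],
])

```text
clock: 8.07
position: [0.6387, -0.0682, 0.09]
tool_rot: [-3.141, 0.003, 0.001]
force: [-0.2, -0.4, -0.7]
grip_width: 0.0573
```

```bash
python3 - <<'E'
from h import *
s,w=wrist(); save('w6',w['frame']); p=s['position']; print(p,s['tool_rot'],s['clock'],s['force'],s['grip_width'])
print('pan px',proj(w,[p[0],p[1],p[2]-.032]),'pad px',proj(w,[.6395,-.069,.04]))
E
```

```text
[ 0.63868244 -0.06821205  0.09001749] [-3.14117373e+00  2.70388375e-03  9.89669065e-04] 8.075 [-0.23064947 -0.41212006 -0.67151862] 0.057267889437222684
pan px [322.52508809 252.37831688] pad px [323.6970939  237.83262769]
```

View pics/w6.png

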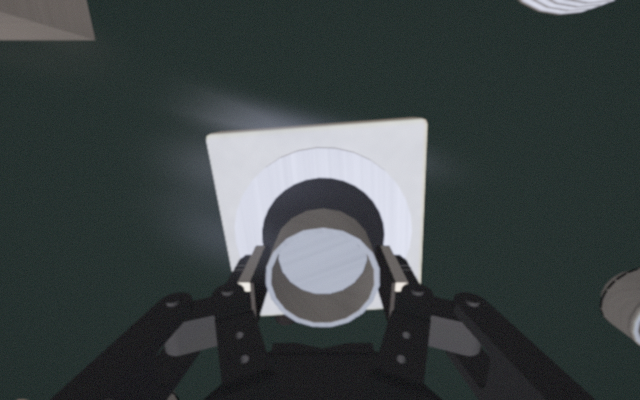

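move_arm([
  [[1,-1,-10],[0,0,0]],
  [[1,-1,-15],[0,0,0]],
  [[1,-1,-17],[0,0,0]],
  [[1,-1,-17],[0,0,0]],
  [[1,-1,-17],[0,0,0]],
])

```text
clock: 8.75
position: [0.6406, -0.0702, 0.0745]
tool_rot: [3.142, -0.0, -0.0]
force: [0.4, -0.3, -1.0]
grip_width: 0.0574
```

move_arm([
  [[-1,1,-1],[0,0,0]],
  [[-1,1,-2],[0,0,0]],
  [[-1,1,-2],[0,0,0]],
  [[-1,1,-2],[0,0,0]],
])

```text
clock: 9.25
position: [0.6394, -0.069, 0.0727]
tool_rot: [-3.141, 0.0, -0.0]
force: [-3.0, 1.3, 7.9]
grip_width: 0.0574
```

Contact (8 N). Release and look.

move_arm([
  [[0,0,0],[0,0,0]],
  [[0,0,0],[0,0,0]],
  [[0,0,0],[0,0,0]],
  [[0,0,0],[0,0,0]],
  [[0,0,40],[0,0,0]],
  [[0,0,90],[0,0,0]],
  [[0,0,90],[0,0,0]],
], jaw=85)

```text
clock: 10.12
position: [0.6412, -0.0694, 0.166]
tool_rot: [3.141, -0.006, -0.001]
force: [0.2, 0.7, -0.7]
grip_width: 0.0849
```

```bash
python3 look.py pan .068 w7; python3 - <<'E'
from h import *
f=grab_frame('scene');save('s1',f['frame'])
E
```

```text
[ 0.6412 -0.0694  0.166 ] [ 3.1413e+00 -5.9000e-03 -6.0000e-04] 10.125 [ 0.2  0.7 -0.7]
0.64 [321.4, 214.5] (array([ 0.64132724, -0.06917747]), np.float64(0.029232262108848862), np.float64(0.0012840765089962003))
0.029 [26.6074  0.6383 -0.0692]
0.026 [27.1292  0.6493 -0.0692]
```

View pics/w7.png

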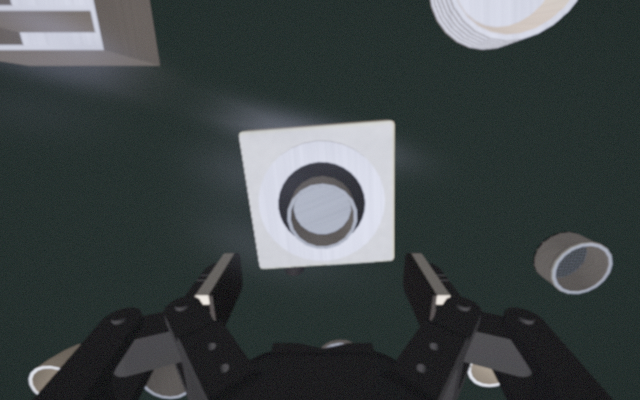

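View pics/s1.png

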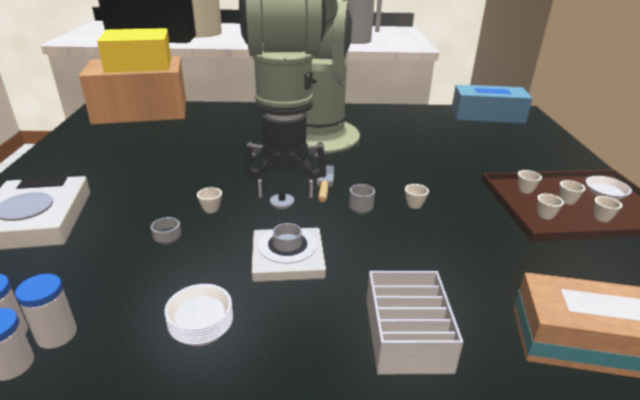

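move_arm([
  [[-71,-258,0],[0,0,0]],
  [[-71,-258,0],[0,0,0]],
  [[-71,-258,0],[0,0,0]],
  [[-71,-258,0],[0,0,0]],
  [[-71,-258,0],[0,0,0]],
  [[-71,-258,0],[0,0,0]],
  [[-71,-258,-32],[0,0,0]],
  [[-71,-258,-32],[0,0,0]],
])

```text
clock: 11.28
position: [0.5681, -0.3244, 0.1281]
tool_rot: [-3.139, 0.003, 0.002]
force: [-0.5, 0.5, 0.4]
grip_width: 0.0847
```

```bash
python3 look.py fine_sieve .036 w8
```

```text
[ 0.5681 -0.3244  0.1281] [-3.1388e+00  3.4000e-03  2.4000e-03] 11.275 [-0.5  0.5  0.4]
0.7 [329.9, 205.5] (array([ 0.57345033, -0.32934595]), np.float64(0.02982237539616702), np.float64(0.0011960368377720147))
0.029 [59.9843  0.5705 -0.3293]
0.026 [18.8777  0.5705 -0.3343]
```

View pics/w8.png

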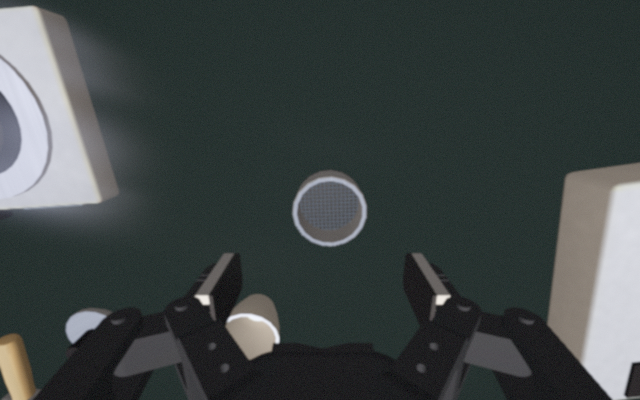

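move_arm([
  [[2,-2,-50],[0,0,0]],
  [[2,-2,-80],[0,0,0]],
  [[2,-2,-91],[0,0,0]],
  [[2,-2,-91],[0,0,0]],
  [[2,-2,-91],[0,0,0]],
])

```text
clock: 12.0
position: [0.5713, -0.3295, 0.0409]
tool_rot: [3.141, -0.002, -0.0]
force: [0.0, 0.0, -0.3]
grip_width: 0.085
```

move_arm([
  [[0,0,0],[0,0,0]],
  [[0,0,0],[0,0,0]],
  [[0,0,0],[0,0,0]],
  [[0,0,0],[0,0,0]],
  [[0,0,0],[0,0,0]],
  [[0,0,0],[0,0,0]],
], jaw=40, grip_force=30)

```text
clock: 12.75
position: [0.5708, -0.3294, 0.0403]
tool_rot: [3.141, -0.001, -0.0]
force: [-2.1, 1.2, 9.4]
grip_width: 0.0562
```

move_arm([
  [[0,0,20],[0,0,0]],
  [[0,0,70],[0,0,0]],
  [[0,0,120],[0,0,0]],
  [[0,0,120],[0,0,0]],
  [[0,0,120],[0,0,0]],
])

```text
clock: 13.38
position: [0.5702, -0.3291, 0.1597]
tool_rot: [3.141, -0.0, -0.0]
force: [0.5, 1.4, -1.9]
grip_width: 0.0558
```

```bash
cat > held.py <<'E'
import sys
from h import *
s,w=wrist(); save(sys.argv[1],w['frame']); p=s['position']; print(np.round(p,4),np.round(s['tool_rot'],4),s['clock'],np.round(s['force'],1),s['grip_width'])
for dz in sys.argv[2:]: print(dz,np.round(rimfit(w,p[:2],p[2]+float(dz))-[0,p[0],p[1]],4))
E
python3 held.py w9 -.008 -.006 -.004 -.002
```

```text
[ 0.5702 -0.3291  0.1597] [ 3.1415e+00 -2.0000e-04 -3.0000e-04] 13.375 [ 0.5  1.4 -1.9] 0.055794298926503325
-.008 [ 5.68921e+01 -2.00000e-03  0.00000e+00]
-.006 [57.1467 -0.      0.    ]
-.004 [5.6381e+01 1.0000e-03 0.0000e+00]
-.002 [5.45875e+01 2.00000e-03 0.00000e+00]
```

View pics/w9.png

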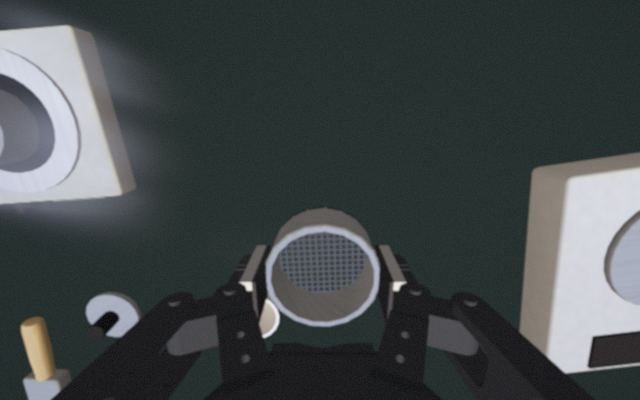

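move_arm([
  [[69,260,0],[0,0,0]],
  [[69,260,0],[0,0,0]],
  [[69,260,0],[0,0,0]],
  [[69,260,0],[0,0,0]],
  [[69,260,0],[0,0,0]],
  [[69,260,0],[0,0,0]],
  [[69,260,-20],[0,0,0]],
  [[69,260,-40],[0,0,0]],
  [[69,260,-40],[0,0,0]],
  [[69,260,-40],[0,0,0]],
])

```text
clock: 14.68
position: [0.6395, -0.0696, 0.1192]
tool_rot: [-3.142, 0.0, -0.001]
force: [0.9, -0.6, -1.2]
grip_width: 0.0561
```

```bash
python3 held.py w10 -.006 -.004
```

```text
[ 0.6395 -0.0696  0.1192] [-3.1416e+00  1.0000e-04 -8.0000e-04] 14.675 [ 0.9 -0.6 -1.2] 0.056086013437962434
-.006 [ 5.83917e+01 -1.00000e-03  0.00000e+00]
-.004 [57.8012  0.      0.    ]
```

View pics/w10.png

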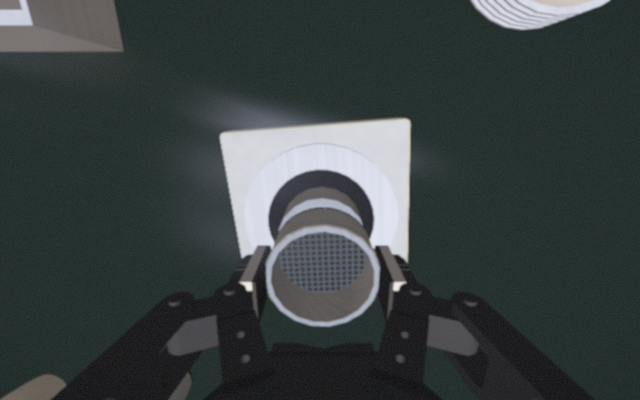

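move_arm([
  [[0,0,-8],[0,0,0]],
  [[0,0,-13],[0,0,0]],
  [[0,0,-16],[0,0,0]],
  [[0,0,-17],[0,0,0]],
  [[0,0,-17],[0,0,0]],
])

```text
clock: 15.35
position: [0.6395, -0.0692, 0.1023]
tool_rot: [-3.142, -0.0, -0.0]
force: [0.0, -0.2, -2.3]
grip_width: 0.0559
```

move_arm([
  [[0,0,-1],[0,0,0]],
  [[0,0,-2],[0,0,0]],
  [[0,0,-2],[0,0,0]],
  [[0,0,-2],[0,0,0]],
])

```text
clock: 15.85
position: [0.6395, -0.0692, 0.1004]
tool_rot: [-3.142, -0.0, -0.0]
force: [-1.1, 1.0, 2.3]
grip_width: 0.056
```

move_arm([
  [[0,0,0],[0,0,0]],
  [[0,0,0],[0,0,0]],
  [[0,0,0],[0,0,0]],
  [[0,0,0],[0,0,0]],
  [[0,0,40],[0,0,0]],
  [[0,0,80],[0,0,0]],
  [[0,0,80],[0,0,0]],
], jaw=85)

```text
clock: 16.73
position: [0.6409, -0.0693, 0.1834]
tool_rot: [3.141, -0.005, -0.001]
force: [0.7, 0.7, -1.3]
grip_width: 0.085
```

```bash
python3 look.py fine_sieve .096 w11; python3 - <<'E'
from h import *
f=grab_frame('scene');save('s2',cv2.resize(f['frame'][150:290,210:370],None,fx=4,fy=4,interpolation=cv2.INTER_CUBIC))
E
```

```text
[ 0.6409 -0.0693  0.1834] [ 3.1413e+00 -4.8000e-03 -5.0000e-04] 16.725 [ 0.7  0.7 -1.3]
0.9 [321.0, 216.6] (array([ 0.64208491, -0.069433  ]), np.float64(0.030155536355376836), np.float64(0.0012958525334889998))
0.029 [15.6554  0.6391 -0.0684]
0.026 [14.3464  0.6431 -0.0694]
```

View pics/w11.png

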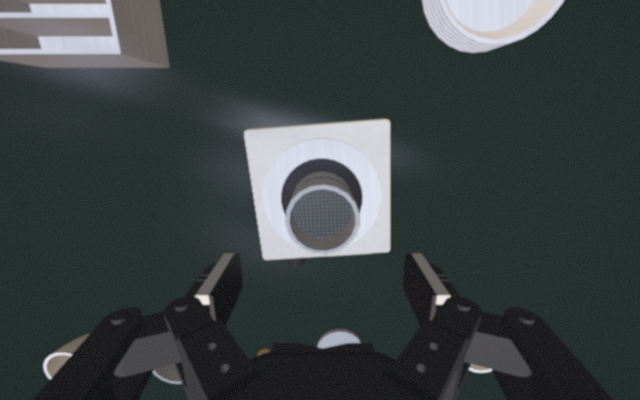

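View pics/s2.png

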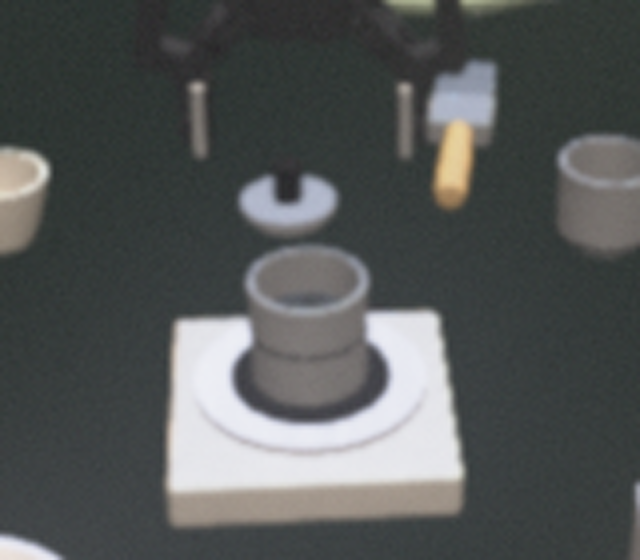

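move_arm([
  [[-189,172,0],[0,0,0]],
  [[-189,172,0],[0,0,0]],
  [[-189,172,0],[0,0,0]],
  [[-189,172,0],[0,0,0]],
  [[-189,172,0],[0,0,0]],
  [[-189,172,-30],[0,0,0]],
  [[-189,172,-30],[0,0,0]],
  [[-189,172,-30],[0,0,0]],
])

```text
clock: 17.88
position: [0.4507, 0.1025, 0.1505]
tool_rot: [3.141, 0.001, -0.001]
force: [-0.1, -0.5, -0.3]
grip_width: 0.0852
```

```bash
python3 look.py coarse_sieve .054 w12
```

```text
[0.4507 0.1025 0.1505] [ 3.1415e+00  6.0000e-04 -8.0000e-04] 17.875 [-0.1 -0.5 -0.3]
0.69 [327.3, 211.1] (array([0.45294838, 0.09871918]), np.float64(0.030635909367244057), np.float64(0.002095754362068512))
0.029 [60.      0.4489  0.0987]
0.026 [23.8462  0.4449  0.1017]
```

View pics/w12.png

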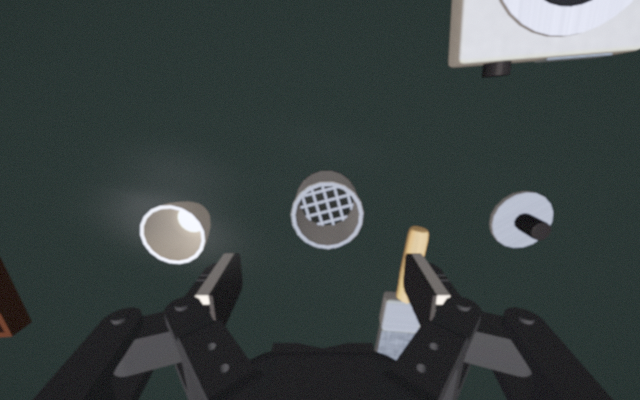

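move_arm([
  [[-2,-4,-50],[0,0,0]],
  [[-2,-4,-80],[0,0,0]],
  [[-2,-4,-93],[0,0,0]],
  [[-2,-4,-93],[0,0,0]],
  [[-2,-4,-93],[0,0,0]],
])

```text
clock: 18.6
position: [0.4491, 0.0989, 0.0584]
tool_rot: [-3.141, -0.002, -0.0]
force: [0.2, -0.2, 0.3]
grip_width: 0.0849
```

move_arm([
  [[0,0,0],[0,0,0]],
  [[0,0,0],[0,0,0]],
  [[0,0,0],[0,0,0]],
  [[0,0,0],[0,0,0]],
  [[0,0,0],[0,0,0]],
  [[0,0,0],[0,0,0]],
], jaw=40, grip_force=30)

```text
clock: 19.35
position: [0.4489, 0.0988, 0.0583]
tool_rot: [-3.141, -0.001, -0.0]
force: [-3.6, -1.7, 19.1]
grip_width: 0.0579
```

move_arm([
  [[0,0,20],[0,0,0]],
  [[0,0,70],[0,0,0]],
  [[0,0,120],[0,0,0]],
  [[0,0,140],[0,0,0]],
  [[0,0,140],[0,0,0]],
  [[0,0,140],[0,0,0]],
])

```text
clock: 20.1
position: [0.4481, 0.0986, 0.1967]
tool_rot: [3.141, 0.001, -0.0]
force: [-0.8, -0.2, -1.5]
grip_width: 0.0577
```

```bash
python3 held.py w13 -.008 -.006 -.004 -.002
```

```text
[0.4481 0.0986 0.1967] [ 3.1413e+00  8.0000e-04 -3.0000e-04] 20.1 [-0.8 -0.2 -1.5] 0.057652630183808
-.008 [ 5.78808e+01 -2.00000e-03 -0.00000e+00]
-.006 [ 5.82066e+01 -1.00000e-03 -0.00000e+00]
-.004 [5.81927e+01 0.00000e+00 1.00000e-03]
-.002 [ 5.69475e+01  2.00000e-03 -0.00000e+00]
```

View pics/w13.png

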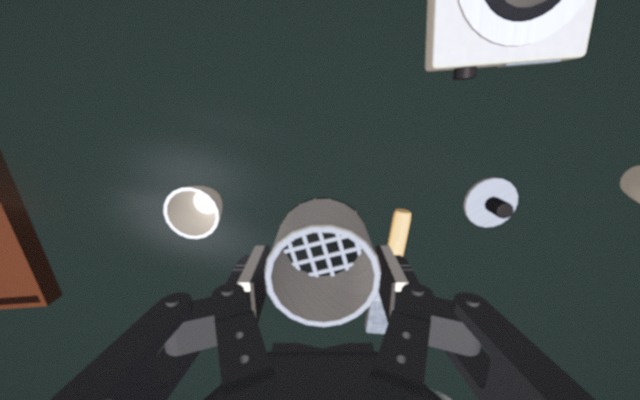

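move_arm([
  [[191,-168,0],[0,0,0]],
  [[191,-168,0],[0,0,0]],
  [[191,-168,0],[0,0,0]],
  [[191,-168,0],[0,0,0]],
  [[191,-168,0],[0,0,0]],
  [[191,-168,0],[0,0,0]],
  [[191,-168,-20],[0,0,0]],
  [[191,-168,-30],[0,0,0]],
  [[191,-168,-30],[0,0,0]],
  [[191,-168,-30],[0,0,0]],
])

```text
clock: 21.4
position: [0.6396, -0.0689, 0.1679]
tool_rot: [-3.142, -0.001, 0.0]
force: [-0.2, 0.4, -1.3]
grip_width: 0.0577
```

```bash
python3 held.py w14 -.005
```

```text
[ 0.6396 -0.0689  0.1679] [-3.1416e+00 -5.0000e-04  1.0000e-04] 21.4 [-0.2  0.4 -1.3] 0.057658831272979806
-.005 [ 5.76193e+01 -1.00000e-03  0.00000e+00]
```

View pics/w14.png

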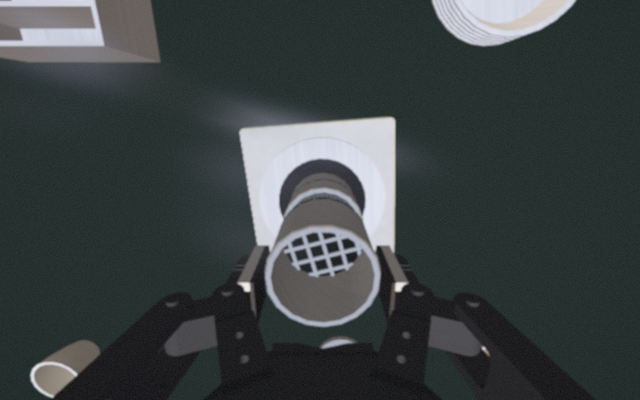

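Aligned above the stack (rim arc at row ~190–200, centred at column 321). Lower.

move_arm([
  [[0,0,-10],[0,0,0]],
  [[0,0,-15],[0,0,0]],
  [[0,0,-18],[0,0,0]],
  [[0,0,-20],[0,0,0]],
  [[0,0,-20],[0,0,0]],
  [[0,0,-20],[0,0,0]],
])

```text
clock: 22.2
position: [0.6395, -0.0692, 0.1475]
tool_rot: [-3.142, -0.0, -0.0]
force: [-1.1, 0.2, -1.5]
grip_width: 0.0577
```

move_arm([
  [[0,0,-1],[0,0,0]],
  [[0,0,-1.5],[0,0,0]],
  [[0,0,-1.5],[0,0,0]],
  [[0,0,-1.5],[0,0,0]],
])

```text
clock: 22.7
position: [0.6397, -0.0692, 0.1465]
tool_rot: [3.142, -0.001, -0.0]
force: [-2.3, -0.2, 7.4]
grip_width: 0.0573
```

move_arm([
  [[0,0,0],[0,0,0]],
  [[0,0,0],[0,0,0]],
  [[0,0,0],[0,0,0]],
  [[0,0,0],[0,0,0]],
  [[0,0,40],[0,0,0]],
  [[0,0,80],[0,0,0]],
  [[0,0,80],[0,0,0]],
], jaw=85)

```text
clock: 23.58
position: [0.6408, -0.0693, 0.2289]
tool_rot: [3.141, -0.005, -0.0]
force: [0.4, 0.1, -0.3]
grip_width: 0.0846
```

```bash
python3 look.py coarse_sieve .142 w15; python3 - <<'E'
from h import *
f=grab_frame('scene');save('s3',cv2.resize(f['frame'][150:290,210:370],None,fx=4,fy=4,interpolation=cv2.INTER_CUBIC))
E
```

```text
[ 0.6408 -0.0693  0.2289] [ 3.1413e+00 -4.9000e-03 -5.0000e-04] 23.575 [ 0.4  0.1 -0.3]
0.85 [324.6, 213.8] (array([ 0.64368762, -0.06942564]), np.float64(0.03072449263111885), np.float64(0.002030542388553876))
0.029 [30.9185  0.6397 -0.0684]
0.026 [17.3584  0.6357 -0.0684]
```

View pics/w15.png

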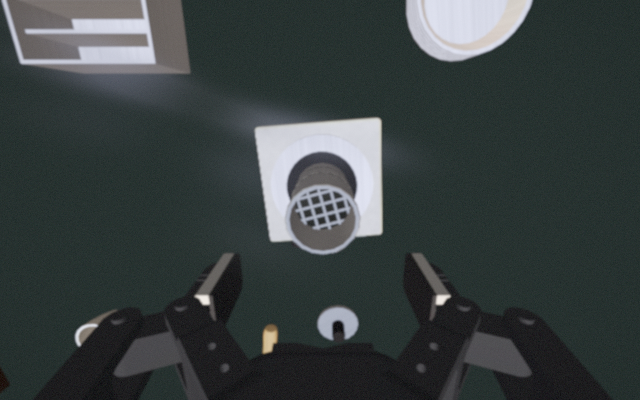

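View pics/s3.png

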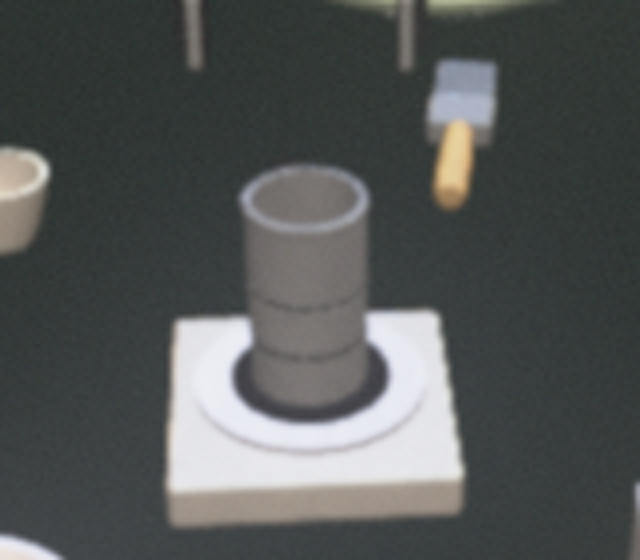

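move_arm([
  [[-209,-21,0],[0,0,0]],
  [[-209,-21,0],[0,0,0]],
  [[-209,-21,0],[0,0,0]],
  [[-209,-21,0],[0,0,0]],
  [[-209,-21,-50],[0,0,0]],
  [[-209,-21,-95],[0,0,0]],
  [[-209,-21,-95],[0,0,0]],
  [[-209,-21,-95],[0,0,0]],
])

```text
clock: 24.72
position: [0.4307, -0.0902, 0.1316]
tool_rot: [-3.142, -0.0, -0.0]
force: [1.0, -0.6, 1.3]
grip_width: 0.0855
```

```bash
python3 look.py lid .014 w16
```

```text
[ 0.4307 -0.0902  0.1316] [-3.1415e+00 -0.0000e+00 -2.0000e-04] 24.725 [ 1.  -0.6  1.3]
0.58 [322.8, 202.9] (array([ 0.42899993, -0.09139854]), np.float64(0.028311782186720744), np.float64(0.0003437177614066426))
0.029 [60.      0.429  -0.0904]
0.026 [28.4909  0.43   -0.0954]
```

View pics/w16.png

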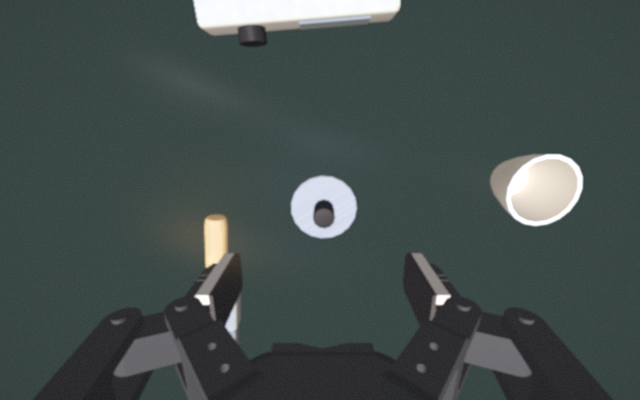

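move_arm([
  [[-1,-1,-30],[0,0,0]],
  [[-1,-1,-50],[0,0,0]],
  [[-1,-1,-70],[0,0,0]],
  [[-1,-1,-84],[0,0,0]],
  [[-1,-1,-89],[0,0,0]],
  [[-1,-1,-89],[0,0,0]],
  [[-1,-1,-89],[0,0,0]],
], jaw=45)

```text
clock: 25.7
position: [0.4298, -0.0913, 0.0424]
tool_rot: [3.142, -0.001, -0.0]
force: [-1.2, 0.3, 0.0]
grip_width: 0.045
```

```bash
python3 held.py w17 -.0285
```

```text
[ 0.4298 -0.0913  0.0424] [ 3.1415e+00 -9.0000e-04 -3.0000e-04] 25.7 [-1.2  0.3  0. ] 0.045017677749261804
-.0285 [ 4.32774e+01 -1.00000e-03  1.00000e-03]
```

View pics/w17.png

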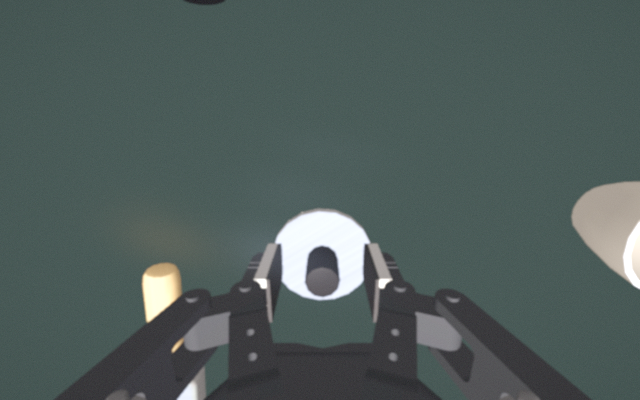

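move_arm([
  [[-1,0,0],[0,0,0]],
  [[-1,0,0],[0,0,0]],
  [[-1,0,0],[0,0,0]],
  [[-1,0,0],[0,0,0]],
  [[-1,0,0],[0,0,0]],
  [[-1,0,0],[0,0,0]],
], jaw=5, grip_force=30)

```text
clock: 26.5
position: [0.4284, -0.0912, 0.0421]
tool_rot: [3.141, -0.0, -0.0]
force: [-2.3, -0.4, 7.4]
grip_width: 0.0168
```

move_arm([
  [[-1,0,20],[0,0,0]],
  [[-1,0,70],[0,0,0]],
  [[-1,0,120],[0,0,0]],
  [[-1,0,170],[0,0,0]],
  [[-1,0,175],[0,0,0]],
  [[-1,0,175],[0,0,0]],
])

```text
clock: 27.25
position: [0.4272, -0.0913, 0.2167]
tool_rot: [3.141, -0.0, -0.001]
force: [-0.3, 0.3, -1.0]
grip_width: 0.0171
```

```bash
python3 held.py w18 -.0305 -.0285 -.0265
```

```text
[ 0.4272 -0.0913  0.2167] [ 3.1414e+00 -2.0000e-04 -5.0000e-04] 27.25 [-0.3  0.3 -1. ] 0.017087470930425844
-.0305 [ 4.24825e+01 -1.00000e-03  0.00000e+00]
-.0285 [4.28553e+01 1.00000e-03 0.00000e+00]
-.0265 [4.32984e+01 2.00000e-03 0.00000e+00]
```

View pics/w18.png

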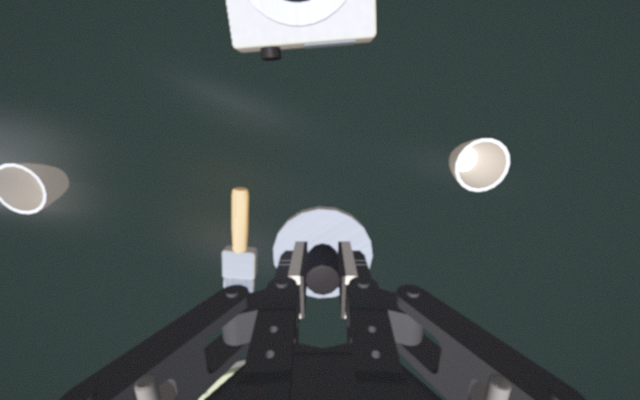

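move_arm([
  [[211,22,0],[0,0,0]],
  [[211,22,0],[0,0,0]],
  [[211,22,0],[0,0,0]],
  [[211,22,0],[0,0,0]],
  [[211,22,0],[0,0,0]],
  [[211,22,-12],[0,0,0]],
  [[211,22,-24],[0,0,0]],
  [[211,22,-24],[0,0,0]],
  [[211,22,-24],[0,0,0]],
])

```text
clock: 28.42
position: [0.6384, -0.0693, 0.193]
tool_rot: [3.142, -0.0, -0.0]
force: [0.9, -0.4, -0.1]
grip_width: 0.0172
```

```bash
python3 held.py w19 -.0285; python3 - <<'E'
from h import *
f=grab_frame('scene');save('s4',cv2.resize(f['frame'][120:290,210:370],None,fx=3.5,fy=3.5,interpolation=cv2.INTER_CUBIC))
E
```

```text
[ 0.6384 -0.0693  0.193 ] [ 3.1416e+00 -2.0000e-04 -4.0000e-04] 28.425 [ 0.9 -0.4 -0.1] 0.01717898380178281
-.0285 [ 2.70478e+01 -1.00000e-03 -0.00000e+00]
```

View pics/w19.png

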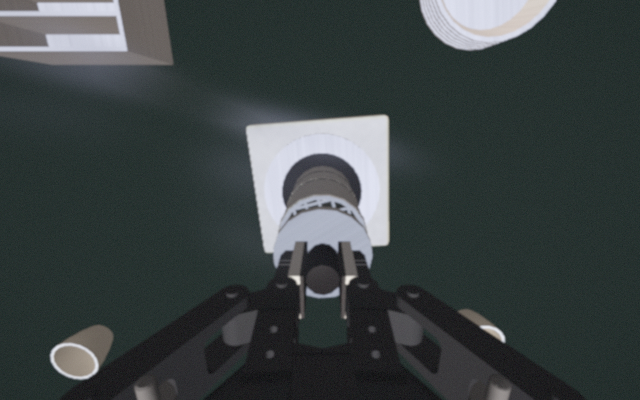

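View pics/s4.png

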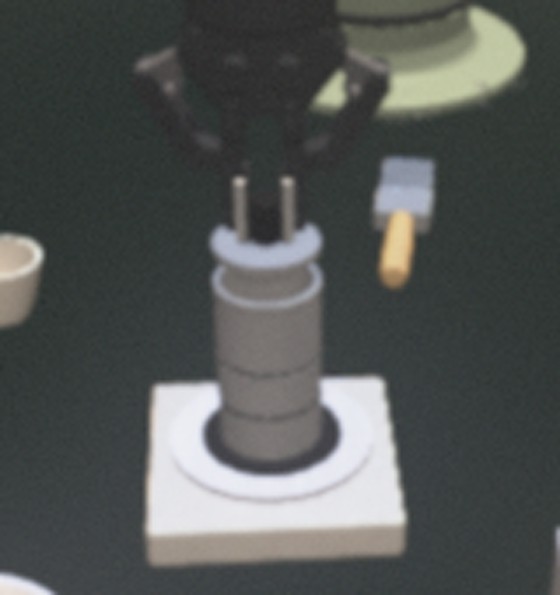

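Aligned and level, lid just above the rim. Lower by 15 mm, then feel.

move_arm([
  [[0,0,-6],[0,0,0]],
  [[0,0,-11],[0,0,0]],
  [[0,0,-14],[0,0,0]],
  [[0,0,-15.5],[0,0,0]],
  [[0,0,-15.5],[0,0,0]],
  [[0,0,-15.5],[0,0,0]],
])

```text
clock: 29.28
position: [0.6385, -0.0692, 0.1774]
tool_rot: [-3.142, -0.0, -0.0]
force: [0.0, -0.1, -0.3]
grip_width: 0.017
```

move_arm([
  [[0,0,-1],[0,0,0]],
  [[0,0,-1.5],[0,0,0]],
  [[0,0,-1.5],[0,0,0]],
  [[0,0,-1.5],[0,0,0]],
])

```text
clock: 29.78
position: [0.6386, -0.0692, 0.1761]
tool_rot: [3.142, -0.001, -0.0]
force: [-1.4, 0.7, 5.6]
grip_width: 0.0172
```

Contact at the predicted seated height. Release.

move_arm([
  [[0,0,0],[0,0,0]],
  [[0,0,0],[0,0,0]],
  [[0,0,0],[0,0,0]],
  [[0,0,0],[0,0,0]],
  [[0,0,30],[0,0,0]],
  [[0,0,80],[0,0,0]],
  [[0,0,110],[0,0,0]],
  [[0,0,110],[0,0,0]],
], jaw=50)

```text
clock: 30.78
position: [0.6393, -0.0692, 0.2882]
tool_rot: [3.141, -0.004, -0.0]
force: [0.6, 0.0, -0.3]
grip_width: 0.0502
```

```bash
python3 look.py lid .148 w20; python3 - <<'E'
from h import *
f=grab_frame('scene');save('s5',cv2.resize(f['frame'][120:290,210:370],None,fx=3.5,fy=3.5,interpolation=cv2.INTER_CUBIC))
f=grab_frame('top');save('t5',f['frame'])
for r in outline_of('crucible_a','top')[:3]: print(r['score'],r['pixel'])
print(observe()['force'])
E
```

```text
[ 0.6393 -0.0692  0.2882] [ 3.1414e+00 -3.9000e-03 -4.0000e-04] 30.775 [ 0.6  0.  -0.3]
0.78 [321.1, 196.2] (array([ 0.63951703, -0.06933358]), np.float64(0.028230246717496812), np.float64(0.00029522205303778677))
0.029 [21.6613  0.6385 -0.0663]
0.026 [14.2487  0.6445 -0.0693]
[ 0.23673388 -0.54242331 -0.67006866]
```

View pics/w20.png

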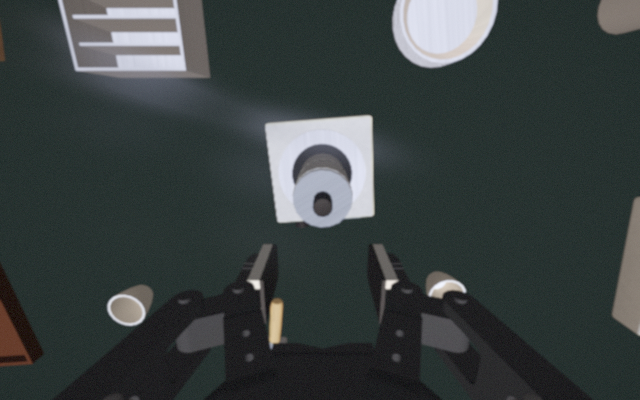

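View pics/s5.png

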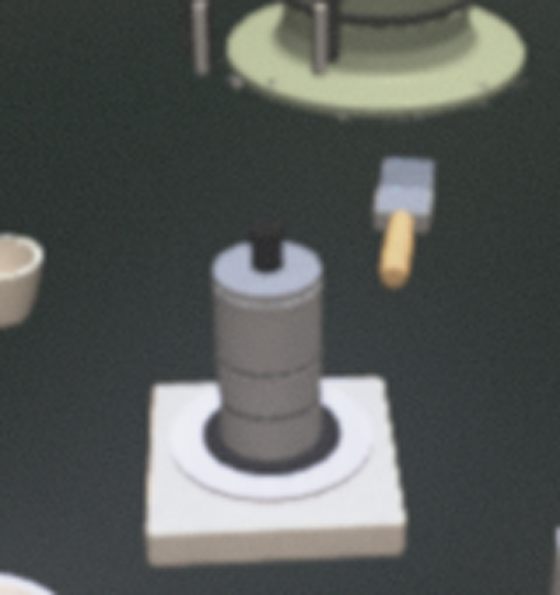

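move_arm([
  [[0,0,20],[0,0,0]],
  [[0,0,20],[0,0,0]],
  [[0,0,20],[0,0,0]],
  [[0,0,20],[0,0,0]],
])

```text
clock: 31.52
position: [0.6382, -0.0692, 0.305]
tool_rot: [-3.142, 0.001, -0.0]
force: [-0.1, -0.2, -0.6]
grip_width: 0.0499
```

```bash
python3 -c "
from h import *
s=observe();print(s['clock'],s['force'],np.abs(s['qd']).max());print(job_done())"
```

```text
31.525 [-0.10226681 -0.19027898 -0.55686418] 0.003953579231024286
the job is handed in; nothing more can be done
None
```

The sieve stack is built on the shaker pad: pan, fine sieve, coarse sieve, then lid. I handed the job in at about 31.5 s with the gripper clear above it.

**Seating:** Each part met resistance (2 to 8 N) within about 0.5 mm of its predicted seated height. The scene pictures show closed, level joints.

**Centring:** The lid's outline fit puts it at (0.6395, -0.069), against a pad centre measured at (0.6395, -0.069). A separate rim fit for the lid disagreed by up to 3 mm. I trusted the outline fit because it fitted the circle more cleanly.

**Crucibles:** The detection network returned none in the last top view, so I could not measure their positions again. Both still appear upright in the wrist picture, and no move went near them.

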